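Level and lock a tilting nest table, then load its combs

TASK

Screw the knurled levelling knob of the tilting nest table down until the bed is level and the cross hole in the screw lines up with the holes of the fork bracket, then push the lock pin in from the robot's side through bracket and screw until its collar is home. After that lay every comb standing on the table flat, teeth up, into a window of the tray, one to a window, let go of everything, and leave the tools and other things lying about where they are.

Things in the scene. Friction and masses are not known exactly. Their poses are not given: they have to be found in the camera images.
- fixture: The tilting nest table: aluminium base plate 230 x 325 x 12 mm fixed to the machine bed. Origin on the table top, under the middle of the moulded tray; z up, y points to the hinge end, x across (away from the robot at yaw 0).
- screw (a joint): Turn of the levelling screw in rad: 0 where the bed is level and the cross hole lines up with the bracket's holes; negative when unscrewed (-6.28 = one whole turn too high). Turning clockwise seen from above raises the value and lowers the knob and that end of the bed, 10 mm a turn. It starts 1.2 to 2.2 turns too high. Stiff (about 0.1 N m), stays where it is left.
- bed (a joint): Tilt of the bed about its hinge in rad: 0 level, positive when the screw's end is too high (0.037 rad a turn of the screw).
- knob_mid (a point): Centre of the levelling screw's round knurled steel knob, 40 mm across, 24 mm high, upright axis; the point turns and rises with it. The dark groove across its top (the point's x axis) runs along the cross hole, which lies 34 mm below this point, in the 24 mm square steel block on the screw. At level this point stands 96 mm above the table; the screw leans with the bed (under 0.09 rad). The tray's edge is 60 mm from the screw's axis.
- bracket_hole (a point): Middle of the steel fork bracket, on the screw's axis, 62 mm above the table. The screw's axis is 155 mm from the fixture's origin along its -y. Its two upright cheeks stand across x, inner faces 18 mm and outer faces 26 mm either side of this point, tops 12 mm above it, each 32 mm wide with a 12 mm hole along this point's x axis. The lock pin goes in from the robot's side (-x of this point), moving along +x, through cheek, screw block (12 mm hole) and second cheek.
- screw_hole (a point): Middle of the cross hole in the screw's square block; x axis along the hole. It coincides with bracket_hole when lined up.
- bed_mid (a point): Middle of the moulded tray on the bed, at its floor's upper face (73 mm above the table when level); z is the bed's normal. The black tray (190 x 190 mm, rim 8 mm above its floor) is fixed in a red-brown nest on the hinged white bed. A spirit level with a white bubble lies along the bed's near edge.
- pin_grip (a point): Centre of the lock pin's upright steel handle block, 28 (x) x 18 (y) x 56 (z) mm; when it stands on the table this point is 28 mm up. Pinch it across its 18 mm (point y). From the block a horizontal shaft runs along the point's +x, its axis 14 mm below this point: first a collar 14 mm across and 12 mm long, then the 7 mm shaft, with a 5 mm taper to the tip. Home means that the collar meets the bracket's near cheek; this point is then 52 mm from the screw's axis. Mass 160 g.
- pin_tip (a point): Tip of the lock pin, 88 mm along +x from the handle block's centre line, on the shaft's axis; axes as pin_grip.
- comb0_mid (a point): Centre of a black plastic fibre comb (may be absent), 64 (x) x 24 (y) x 34 (z) mm, 17 mm above its underside; heavy steel-cored base 64 x 24 x 10 mm, a row of eight upright teeth 20 mm wide above it. Grip it across the teeth (point y), in its upper half: fingertips lower than 5 mm above its underside would meet the tray's floor beside the window. Mass 50 g.
- comb1_mid (a point): Centre of a black plastic fibre comb (may be absent), 64 (x) x 24 (y) x 34 (z) mm, 17 mm above its underside; heavy steel-cored base 64 x 24 x 10 mm, a row of eight upright teeth 20 mm wide above it. Grip it across the teeth (point y), in its upper half: fingertips lower than 5 mm above its underside would meet the tray's floor beside the window. Mass 50 g.
- comb2_mid (a point): Centre of a black plastic fibre comb (may be absent), 64 (x) x 24 (y) x 34 (z) mm, 17 mm above its underside; heavy steel-cored base 64 x 24 x 10 mm, a row of eight upright teeth 20 mm wide above it. Grip it across the teeth (point y), in its upper half: fingertips lower than 5 mm above its underside would meet the tray's floor beside the window. Mass 50 g.
- comb3_mid (a point): Centre of a black plastic fibre comb (may be absent), 64 (x) x 24 (y) x 34 (z) mm, 17 mm above its underside; heavy steel-cored base 64 x 24 x 10 mm, a row of eight upright teeth 20 mm wide above it. Grip it across the teeth (point y), in its upper half: fingertips lower than 5 mm above its underside would meet the tray's floor beside the window. Mass 50 g.
- window0 (a point): Middle of one of the four rectangular windows in the tray's floor, 74 (y) x 36 (x) mm, 5 mm deep; this point is on the nest's surface at the bottom of it, 68 mm above the table when level. Any comb fits any window, its long side along this point's y.
- window1 (a point): Middle of one of the four rectangular windows in the tray's floor, 74 (y) x 36 (x) mm, 5 mm deep; this point is on the nest's surface at the bottom of it, 68 mm above the table when level. Any comb fits any window, its long side along this point's y.
- window2 (a point): Middle of one of the four rectangular windows in the tray's floor, 74 (y) x 36 (x) mm, 5 mm deep; this point is on the nest's surface at the bottom of it, 68 mm above the table when level. Any comb fits any window, its long side along this point's y.
- window3 (a point): Middle of one of the four rectangular windows in the tray's floor, 74 (y) x 36 (x) mm, 5 mm deep; this point is on the nest's surface at the bottom of it, 68 mm above the table when level. Any comb fits any window, its long side along this point's y.
- hex_key: Bystander, hex key: black L-shaped key, 100 mm long, 6 mm thick, lying flat. Origin on its underside. Leave it alone.
- screwdriver: Bystander, screwdriver: hand screwdriver lying flat. Origin on its underside. Leave it alone.
- tape: Bystander, roll of clear tape: clear ring 76 mm across, 18 mm high, lying flat. Origin on its underside. Leave it alone.
- knife: Bystander, trimming knife: wooden handle 100 mm, steel blade 150 mm, lying flat. Origin on its underside. Leave it alone.
- grease_tin: Bystander, tin: aluminium can 60 mm across, 50 mm high. Origin on its underside. Leave it alone.
- oiler: Bystander, oil bottle: white bottle 44 mm across, 100 mm high. Origin on its underside. Leave it alone.
- spare_foot: Bystander, spare machine foot: steel disc 32 mm across with an upright stud, 35 mm high. Origin on its underside. Leave it alone.
Mind the look-alikes: they are no part of the job. What is shaped like the part that bears comb1_mid but turquoise is not meant. Leave any yellow look-alike of the part that bears pin_grip alone.

How it is judged:
By the outcome, as a careful person would: the job done as asked, in the order asked, and still so for the second after the job is handed in, with the robot touching nothing.
Of comb0, comb1, comb2, comb3 only 2 to 4 are there at a start; the rules pass over those that are not, and their reading is None.
At some moment in a run one of comb0, comb1, comb2, comb3 may be knocked a few centimetres aside while the robot is not near it.
It also fails if it takes over 210 s, if anything falls off the work surface, if the arm or the gripper's body presses on something with over 40 N, if the wrist force passes 120 N, or if a joint passes its speed limit or range.

ROBOT

A 7-joint arm with a two-finger parallel gripper is mounted at the origin on the work surface. World frame = base frame: x ahead of the robot, y to its left, z up, the work surface at z = 0. Lengths are in m, angles in rad, forces in N, time in s.
With the tool pointing down it reaches from about 0.425 to 1.025 m from the base axis. Payload 3.6 kg.
Tool frame: the origin (TCP) lies midway between the tips of the shut fingers; the grasp point (between the pads) lies 19 mm behind it (r.tcp_to_grasp is the distance from the TCP to the grasp point, in m); z points along the fingers, y is the line along which they close (so a half turn about z gives the same grasp; the last joint's range is limited). The gripper opens to 85 mm and grips with 20 to 120 N. Pads are 22 mm wide; open, the fingers measure 114 mm over their backs; the gripper's body (76 mm by 85 mm) begins 54 mm behind the grasp point. The pads swing forward as they close: fully open they stand 13 mm farther back than shut.
Start: joints at [1.153, 0.591, 0.048, 1.609, -0.033, 0.943, -0.034], TCP at [0.231, -0.687, 0.231] pointing down, gripper open.
Joint ranges: [-2.69, 2.69], [-0.47, 2.24], [-1.27, 1.36], [0.19, 2.51], [-1.53, 4.68], [0.08, 2.07], [-3.09, 3.09]. Speed limits (rad/s): [2.57, 2.57, 3.14, 3.14, 3.14, 3.14, 3.14].

INTERFACE

Orientations are given as a rotation vector (axis times angle).
In Python, from plant import r gives the robot as it stands. Calls block until the motion is done:
- r.move_ptp(position, orientation): joint-space move of the TCP to a pose.
- r.move_linear(position, rot=None, vel=0.15): straight line of the TCP; rot=None keeps the orientation; vel is the mean speed in m/s.
- r.move_joints(angles): joint-space move.
- r.gripper_to(opening): opening from 0.0 (shut) to 1.0 (fully open); the grip force is fixed at half the most; returns when the fingers have stopped.
- r.sleep(seconds).
- r.solve_ik(position, orientation): joint angles nearest the present ones, or None.
- r.read_camera(name): name is "scene" or "top" or "wrist"; returns the picture (480x640x3 uint8, red, green, blue); there is no depth.
- r.camera_info(name): a dict with "intrinsics" (3x3 intrinsics, pixels), "xyz" and "orientation" of the camera in the world. Camera axes: x right, y down, z forward; pixel columns grow to the right and rows downward; lengths in m; the calibration is good to about 2 mm. A picture is of the moment at which its call begins: read the wrist's pose just before it. camera_info takes no time and is no camera call; for the wrist camera it gives the pose at the moment of the call.
A pose or a line that the arm cannot do raises r.MotionError and nothing moves.
- r.sign_off(): hands the job in; it is judged then, once.
Trained networks look in the newest picture that a camera, given by its name, has taken for a name from the list of things; names that differ only in an ending like _2 or _b are one class to them, and where a whole thing is asked for, a point or a joint stands for the part that bears it (a point fixed in the world has none). Each returns a list of dicts, best first, with "conf" (0 to 1); they miss things now and then, are a little off and sometimes report something else, mostly with a low value. They report only what shows in the picture. A call takes as long as a camera call. They do not tell look-alikes from the thing itself.
- r.recognise(target, camera): "location" ([x, y, z] in m, in world coordinates, good to about 4 mm: the middle of the surface that is visible of it).
Readings, each from a call of its own:
- r.get_clock(): time.
- r.get_qpos(): joint angles.
- r.get_qvel(): joint speeds.
- r.get_joint_efforts(): joint torques, N m.
- r.get_position(): TCP position.
- r.get_eef_rot(): TCP orientation.
- r.get_wrist_force(): force on the tool from outside, world axes, zero at the start.
- r.get_ft_torque(): the same for the moment, N m.
- r.get_opening(): opening from 0.0 (shut) to 1.0 (fully open).
- r.get_gripper_force(): force on a finger pad.
Only numpy, scipy, OpenCV 4.12 (cv2) and the standard library are available. Lean on these libraries where they do the work, as an engineer would, in place of code of your own. Each camera call takes 0.05 s, during which the arm holds its last target. There are 200 camera calls.

## Working session

There is one attempt and no reset: what is moved stays moved. The work goes in short steps, each a Python script; the robot and the scene stay as the last script left them, time stands still between calls to the robot, and variables do not carry over. Pictures are saved under pics/ and viewed, at most 14 in all, crops included, and the job is handed in when it is done.

```bash
ls; mkdir -p pics; python3 - <<'E'
from plant import r
import cv2,numpy as np
for c in ("scene","top"):
    im=r.read_camera(c); cv2.imwrite(f"pics/{c}0.png",im[:,:,::-1])
    i=r.camera_info(c); print(c,np.round(i["intrinsics"],1).tolist(),np.round(i["xyz"],3),np.round(i["orientation"],3))
    for t in ["fixture","knob_mid","bracket_hole","screw_hole","bed_mid","pin_grip","pin_tip","comb0_mid","window0","hex_key","grease_tin","oiler","tape","knife","screwdriver","spare_foot"]:
        print(t,[(np.round(d["location"],3).tolist(),round(d["conf"],2)) for d in r.recognise(t,c)][:6])
print(r.get_clock(), r.get_eef_rot())
E
```

```text
pics
scene [[601.5, 0.0, 325.3], [0.0, 601.5, 238.3], [0.0, 0.0, 1.0]] [ 1.592 -0.279  0.811] [-1.767 -1.392  0.75 ]
fixture [([0.624, -0.422, 0.017], 0.73), ([0.636, -0.001, 0.07], 0.57)]
knob_mid [([0.607, -0.137, 0.112], 0.68)]
bracket_hole [([0.652, -0.015, 0.068], 0.81)]
screw_hole [([0.606, -0.133, 0.112], 0.92)]
bed_mid [([0.638, -0.001, 0.078], 0.81)]
pin_grip [([0.505, -0.331, 0.026], 0.97), ([0.278, -0.389, 0.03], 0.64), ([0.307, -0.24, 0.036], 0.63)]
pin_tip [([0.504, -0.328, 0.024], 0.78), ([0.276, -0.388, 0.029], 0.7), ([0.305, -0.24, 0.035], 0.56)]
comb0_mid [([0.636, 0.001, 0.077], 0.16)]
window0 [([0.633, -0.003, 0.073], 0.64)]
hex_key [([0.686, 0.259, 0.003], 0.43)]
grease_tin [([0.436, -0.451, 0.039], 0.95), ([0.622, -0.424, 0.021], 0.56)]
oiler [([0.652, 0.439, 0.066], 0.92)]
tape [([0.623, -0.421, 0.017], 0.62), ([0.66, 0.349, 0.02], 0.53)]
knife [([0.318, 0.461, 0.008], 0.79), ([0.503, -0.327, 0.024], 0.33)]
screwdriver [([0.622, -0.424, 0.019], 0.83)]
spare_foot [([0.388, -0.244, 0.008], 0.56)]
top [[621.5, 0.0, 311.4], [0.0, 621.5, 241.5], [0.0, 0.0, 1.0]] [ 0.
[... 423 characters left out ...]
9, -0.33, 0.039], 0.61), ([0.268, -0.386, 0.032], 0.55), ([0.59, -0.132, 0.121], 0.5), ([0.281, -0.235, 0.02], 0.47), ([0.635, 0.445, 0.066], 0.29)]
pin_tip [([0.28, -0.238, 0.024], 0.6), ([0.268, -0.39, 0.028], 0.48)]
comb0_mid []
window0 [([0.597, 0.006, 0.076], 0.86)]
hex_key [([0.601, 0.01, 0.076], 0.55)]
grease_tin [([0.412, -0.455, 0.047], 0.6)]
oiler [([0.637, 0.445, 0.067], 0.87), ([0.599, 0.013, 0.076], 0.32)]
tape [([0.672, 0.376, 0.018], 0.79)]
knife [([0.295, 0.486, 0.006], 0.9)]
screwdriver [([0.612, -0.418, 0.022], 0.88), ([0.551, 0.275, 0.025], 0.54)]
spare_foot [([0.38, -0.243, 0.005], 0.65), ([0.426, 0.275, 0.023], 0.31)]
1.7 [-3.10045823e+00 -5.06460443e-01  3.50975692e-05]
```

View pics/scene0.png

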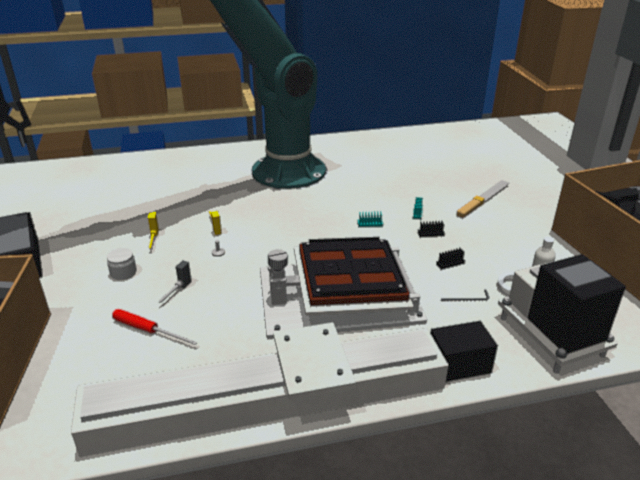

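View pics/top0.png

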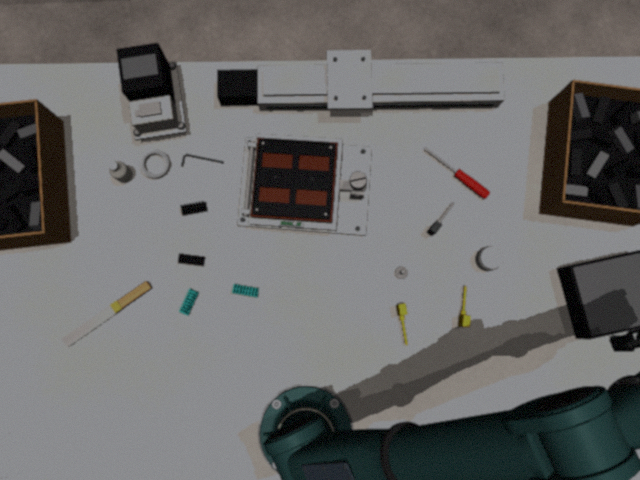

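Two black combs stand at (194,208) and (191,260) in the top picture, with turquoise ones at (190,300) and (246,290). The dark lock pin is at (434,230) and the yellow ones at (402,310) and (464,320). The knob is at (358,181) and the tray is around (295,180). Next I'll look from near.

```bash
cat > h.py <<'E'
from plant import r
import cv2,numpy as np
from scipy.spatial.transform import Rotation as R
def down(yaw): return (R.from_euler('z',yaw)*R.from_euler('x',np.pi)).as_rotvec()
def ray(info,uv,z):
    K=np.array(info["intrinsics"]);M=R.from_rotvec(info["orientation"]).as_matrix();c=np.array(info["xyz"])
    d=M@np.linalg.inv(K)@np.array([uv[0],uv[1],1.]); return c+d*(z-c[2])/d[2]
def proj(info,p):
    K=np.array(info["intrinsics"]);M=R.from_rotvec(info["orientation"]).as_matrix();c=np.array(info["xyz"])
    q=K@(M.T@(np.array(p)-c)); return q[:2]/q[2]
def snap(name,cam="wrist"):
    i=r.camera_info(cam);im=r.read_camera(cam);cv2.imwrite(f"pics/{name}.png",im[:,:,::-1]);np.save(f"pics/{name}.npy",i,allow_pickle=True);return i,im
def load(name): return np.load(f"pics/{name}.npy",allow_pickle=True).item()
E
python3 - <<'E'
from h import *
T=r.camera_info("top");S=r.camera_info("scene")
for n,uv,z in [("knob",(358,181),.122),("tray TL",(257,138),.083),("tray TR",(338,140),.09),("tray BR",(332,221),.09),("tray BL",(250,217),.083),("pin",(434,230),.05),("combA",(194,208),.03),("combB",(191,260),.03),("plateTR",(372,147),.012),("plateBR",(367,235),.012),("plateBL",(238,226),.012)]: print(n,ray(T,uv,z).round(3))
for n,uv,z in [("knob",(278,256),.122),("pin",(183,270),.05),("combA",(451,258),.02),("combB",(431,229),.02)]: print("S",n,ray(S,uv,z).round(3))
r.move_ptp([0.50,-0.40,0.40],down(0))
r.move_ptp([0.48,-0.10,0.45],down(0))
i,im=snap("w1"); print(i["xyz"],R.from_rotvec(i["orientation"]).as_matrix().round(2).tolist(),i["intrinsics"][0])
for t in ["knob_mid","bracket_hole","bed_mid","window0","comb0_mid","pin_grip"]:
    print(t,[(np.round(d["location"],3).tolist(),round(d["conf"],2)) for d in r.recognise(t,"wrist")][:6])
E
```

```text
knob [ 0.588 -0.131  0.122]
tray TL [0.708 0.11  0.083]
tray TR [ 0.699 -0.087  0.09 ]
tray BR [ 0.499 -0.069  0.09 ]
tray BL [0.513 0.128 0.083]
pin [ 0.48 -0.32  0.05]
combA [0.547 0.272 0.03 ]
combB [0.417 0.278 0.03 ]
plateTR [ 0.703 -0.178  0.012]
plateBR [ 0.475 -0.159  0.012]
plateBL [0.503 0.164 0.012]
S knob [ 0.606 -0.135  0.122]
S pin [ 0.508 -0.326  0.05 ]
S combA [0.56  0.272 0.02 ]
S combB [0.432 0.275 0.02 ]
[ 0.55155134 -0.10248931  0.59159176] [[-0.0, -0.96, -0.28], [-1.0, 0.0, -0.0], [0.0, 0.28, -0.96]] [396.93024586   0.         321.00027415]
knob_mid [([0.596, -0.134, 0.119], 0.94), ([0.684, 0.269, 0.008], 0.55)]
bracket_hole [([0.598, -0.021, 0.075], 0.86), ([0.595, 0.001, 0.075], 0.48)]
bed_mid [([0.602, 0.009, 0.074], 0.72)]
window0 [([0.601, -0.0, 0.074], 0.57)]
comb0_mid [([0.602, 0.01, 0.078], 0.4)]
pin_grip [([0.292, -0.241, 0.037], 0.97), ([0.499, -0.326, 0.029], 0.88), ([0.276, -0.389, 0.022], 0.87)]
```

View pics/w1.png

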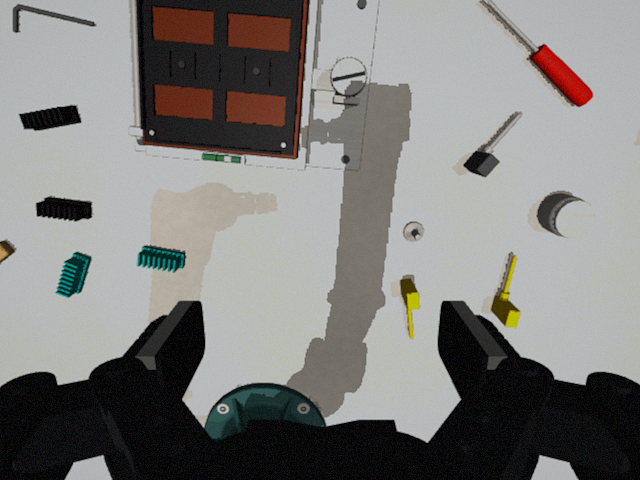

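The wrist picture shows the knob at (348,76) with its groove roughly across the fixture, the windows around (220,68), and the black pin block at (482,162) with its shaft going up to (520,113). The combs are at (50,117) and (64,209). I'll take nearer views, with parallax, for the fixture fit.

```bash
python3 - <<'E'
from h import *
r.move_ptp([0.56,-0.05,0.33],down(0)); a=snap("f1")[1]
r.move_ptp([0.66,-0.05,0.33],down(0)); b=snap("f2")[1]
for k,im in(("f1",a),("f2",b)):
    hsv=cv2.cvtColor(im,cv2.COLOR_RGB2HSV)
    m=cv2.inRange(hsv,(0,120,50),(18,255,255)); n,l,s,c=cv2.connectedComponentsWithStats(m)
    print(k,[(s[j].tolist(),c[j].round(1).tolist()) for j in range(1,n) if s[j,4]>300])
cv2.imwrite("pics/f1c.png",cv2.resize(a[:,:,::-1],None,fx=1.25,fy=1.25,interpolation=cv2.INTER_CUBIC))
E
```

```text
f1 [([147, 20, 215, 227, 1560], [307.3, 98.7]), ([166, 66, 77, 48, 3062], [203.5, 89.5]), ([258, 75, 81, 48, 3142], [297.8, 98.4]), ([618, 105, 22, 39, 439], [631.9, 121.8]), ([167, 159, 73, 43, 2500], [202.7, 179.6]), ([254, 168, 76, 42, 2576], [291.3, 188.6])]
f2 [([159, 133, 200, 199, 1740], [288.9, 182.3]), ([176, 175, 72, 41, 2413], [211.7, 194.9]), ([263, 184, 74, 41, 2454], [299.4, 203.6]), ([600, 196, 40, 52, 967], [623.7, 217.8]), ([177, 256, 68, 36, 1982], [210.8, 273.2]), ([259, 264, 71, 36, 2026], [293.4, 281.8])]
```

View pics/f1c.png

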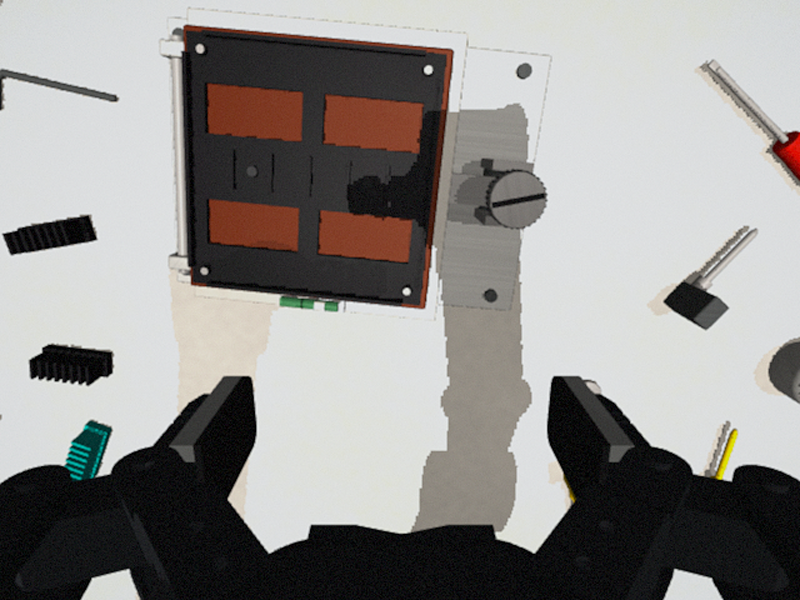

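View pics/f2.png

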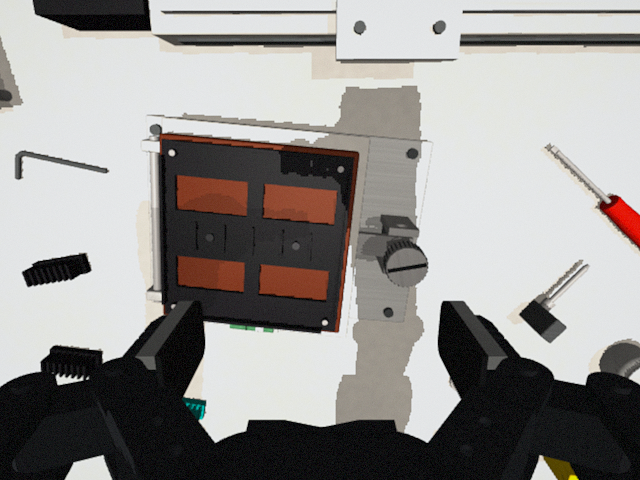

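```bash
cat > fit.py <<'E'
from h import *
from scipy.optimize import least_squares
HZ=0.060
def bedpt(p,q):  # fixture coords at level -> tilted; q tilt rad (screw end up)
    h=np.array([0,.115,HZ]); return h+R.from_euler('x',-q).apply(np.array(p,float)-h)
def world(P,p,tilt=True):
    x,y,w,q=P[:4]; p=bedpt(p,q) if tilt else np.array(p)
    return np.array([x,y,0])+R.from_euler('z',w).apply(p)
if __name__=="__main__":
    I={k:load(k) for k in("f1","f2")}
    def feats(P):
        a,b=P[4],P[5]; c=.095;zt=.081
        F=[]
        W=[(a,b),(a,-b),(-a,b),(-a,-b)]
        for k,uvs in (("f1",[(203.5,89.5),(297.8,98.4),(202.7,179.6),(291.3,188.6)]),("f2",[(211.7,194.9),(299.4,203.6),(210.8,273.2),(293.4,281.8)])):
            F+=[(k,(w[0],w[1],.0705),uv,1) for w,uv in zip(W,uvs)]
        s=1.25
        F+=[("f1",(c,c,zt),(188/s,29/s),.5),("f1",(c,-c,zt),(449/s,52/s),.5),("f1",(-c,-c,zt),(425/s,305/s),.5),("f1",(-c,c,zt),(191/s,281/s),.5),
            ("f2",(c,c,zt),(163,137),.5),("f2",(c,-c,zt),(356,153),.5),("f2",(-c,-c,zt),(338,330),.5),
            ("f1",(0,-.155,.108),(517/s,197/s),1),("f2",(0,-.155,.108),(405.5,266.5),1)]
        return F
    def res(P): return np.concatenate([wt*(proj(I[k],world(P,p))-np.array(uv)) for k,p,uv,wt in feats(P)])
    s=least_squares(res,[.6,0,.1,.06,.045,.045]); P=s.x
    print(P.round(4),"turns",P[3]/.037); print(s.fun.reshape(-1,2).round(1).tolist())
    np.save("fit.npy",P)
    print("knobtop",world(P,(0,-.155,.108)).round(4),"br",world(P,(0,-.155,.062),False).round(4))
    k=world(P,(0,-.155,.108))
    for n,u,v in(("f1",(496/1.25,206/1.25),(541/1.25,196/1.25)),("f2",(388,270),(425,263))):
        d=ray(I[n],v,k[2])-ray(I[n],u,k[2]); print("groove rel fix x (deg)",np.degrees(np.arctan2(d[1],d[0])-P[2])%180)
    T=I["f1"]
    for n,uv,z in [("pin block top",(688/1.25,293/1.25),.056),("pin tip",(756/1.25,230/1.25),.014),("pin shaft base",(708/1.25,280/1.25),.014)]: print(n,ray(T,uv,z).round(4))
    T=I["f2"]
    for n,uv,z in [("pin block",(542,308),.056),("pin tip",(588,262),.014)]: print(n,ray(T,uv,z).round(4))
E
python3 fit.py
```

```text
[ 0.6106  0.018  -0.0902  0.0254  0.0431  0.045 ] turns 0.6868927395871312
[[0.5, -0.2], [0.7, -0.0], [0.6, 0.2], [0.7, -0.4], [0.3, -0.2], [0.1, -0.7], [0.1, -0.2], [0.1, -1.0], [-2.9, -1.1], [-0.5, 0.0], [-1.9, 0.4], [-1.0, 1.2], [-2.6, 0.8], [-0.7, 2.1], [-1.6, 1.3], [1.1, 1.5], [1.5, -1.2]]
knobtop [ 0.5968 -0.135   0.1148] br [ 0.5967 -0.1363  0.062 ]
groove rel fix x (deg) 107.82142326668404
groove rel fix x (deg) 106.72571814916147
pin block top [ 0.5101 -0.3029  0.056 ]
pin tip [ 0.5589 -0.3814  0.014 ]
pin shaft base [ 0.5108 -0.3453  0.014 ]
pin block [ 0.522  -0.3085  0.056 ]
pin tip [ 0.5632 -0.3812  0.014 ]
```

```bash
sed -i 's/^    s=least_squares.*$/    for Q in (.048,.0665):\n        t=least_squares(lambda p:res(np.r_[p[:3],Q,p[3:]]),[.6,0,.1,.045,.045]); print(Q,t.cost.round(2),t.x.round(4),t.fun.reshape(-1,2).round(1).tolist())\n        if Q==.048: P=np.r_[t.x[:3],Q,t.x[3:]]; s=t/' fit.py; python3 - <<'E'
s=open('fit.py').read().replace("s=t/","s=t"); open('fit.py','w').write(s)
E
python3 fit.py; python3 - <<'E'
from h import *
print(r.get_clock(), r.get_qpos())
k=[0.5965,-0.1345]
for y in np.arange(-240,241,30):
    try: q=r.solve_ik([*k,.11],down(np.radians(y)))
    except Exception as e: q=None
    print(y,None if q is None else np.round(q,2).tolist())
E
```

```text
0.048 24.57 [ 0.6111  0.0175 -0.0873  0.0428  0.0449] [[0.2, -0.4], [0.3, -0.6], [0.5, -0.2], [0.6, -0.6], [0.0, 0.0], [-0.1, -0.2], [0.0, -0.1], [0.1, -0.4], [-3.2, -1.3], [-0.5, -1.0], [-1.7, 0.8], [-1.0, 1.2], [-2.9, 0.7], [-0.7, 1.9], [-1.5, 2.1], [1.9, 1.1], [2.0, 0.1]]
0.0665 31.44 [ 0.6114  0.0171 -0.0849  0.0426  0.0448] [[-0.1, -0.5], [0.1, -1.0], [0.5, -0.5], [0.6, -0.8], [-0.2, 0.2], [-0.4, 0.1], [0.0, -0.1], [0.0, 0.1], [-3.4, -1.4], [-0.5, -1.8], [-1.6, 1.1], [-0.9, 1.1], [-3.1, 0.6], [-0.7, 1.8], [-1.4, 2.8], [2.4, 0.7], [2.5, 1.2]]
[ 0.6111  0.0175 -0.0873  0.048   0.0428  0.0449] turns 1.2972972972972974
[[0.2, -0.4], [0.3, -0.6], [0.5, -0.2], [0.6, -0.6], [0.0, 0.0], [-0.1, -0.2], [0.0, -0.1], [0.1, -0.4], [-3.2, -1.3], [-0.5, -1.0], [-1.7, 0.8], [-1.0, 1.2], [-2.9, 0.7], [-0.7, 1.9], [-1.5, 2.1], [1.9, 1.1], [2.0, 0.1]]
knobtop [ 0.5978 -0.1343  0.1209] br [ 0.5975 -0.1369  0.062 ]
groove rel fix x (deg) 107.65653380146607
groove rel fix x (deg) 106.56082868394337
pin block top [ 0.5101 -0.3029  0.056 ]
pin tip [ 0.5589 -0.3814  0.014 ]
pin shaft base [ 0.5108 -0.34
[... 301 characters left out ...]
3, 0.81, 0.84, 0.98]
-150 [-0.54, 0.99, 1.18, 1.98, -1.12, 1.03, -2.99]
-120 [-0.47, 0.86, 0.99, 1.98, -0.97, 0.87, -2.6]
-90 [-0.03, 0.62, 0.25, 1.96, -0.26, 0.59, -2.75]
-60 [0.06, 0.61, 0.13, 1.96, -0.13, 0.58, -2.34]
-30 [0.12, 0.61, 0.04, 1.96, -0.04, 0.58, -1.9]
0 [0.18, 0.61, -0.04, 1.95, 0.04, 0.58, -1.46]
30 [0.24, 0.61, -0.12, 1.95, 0.13, 0.59, -1.02]
60 [0.31, 0.62, -0.24, 1.95, 0.24, 0.61, -0.6]
90 [0.39, 0.63, -0.34, 1.94, 0.34, 0.63, -0.17]
120 [0.47, 0.65, -0.46, 1.94, 0.46, 0.66, 0.24]
150 [0.55, 0.67, -0.58, 1.94, 0.56, 0.7, 0.67]
180 [0.73, 0.77, -0.88, 1.93, 0.81, 0.84, 0.98]
210 [-0.54, 0.99, 1.18, 1.98, -1.12, 1.03, -2.99]
240 [-0.47, 0.86, 0.99, 1.98, -0.97, 0.87, -2.6]
```

```bash
cat > knob.py <<'E'
from h import *
def stroke(c0,c1,z0,y0,deg,step=20,op=0.72):
    """c0 start xy,c1 end xy, z0 knob_mid z at start, clockwise by deg"""
    dz=-0.018
    r.gripper_to(op)
    r.move_ptp([*c0,z0+dz+.07],down(np.radians(y0)))
    r.move_linear([*c0,z0+dz],vel=.08)
    r.gripper_to(0.0); print("grip",r.get_opening(),r.get_gripper_force(),np.round(r.get_wrist_force(),1))
    n=int(np.ceil(deg/step))
    for i in range(1,n+1):
        f=i/n; c=np.array(c0)+(np.array(c1)-c0)*f
        r.move_ptp([*c,z0+dz-.010*deg/360*f],down(np.radians(y0-deg*f)))
        if i%3==0: print(i,np.round(r.get_wrist_force(),1),np.round(r.get_ft_torque(),2),round(r.get_opening(),3))
    r.gripper_to(op)
    p=r.get_position(); r.move_linear([p[0],p[1],p[2]+.07],vel=.12)
E
python3 - <<'E'
from knob import *
a=ray(load("f1"),(413.6,157.6),.121);b=ray(load("f2"),(405.5,266.5),.121);print(a,b)
c=((a+b)/2)[:2]
stroke(c,c+[0,-.0008],.109,110,160)
print(r.get_clock())
r.move_ptp([0.58,-0.08,0.30],down(0)); i,im=snap("k1")
p=proj(i,[*c,.116]);print(p); x,y=map(int,p); cv2.imwrite("pics/k1c.png",cv2.resize(im[max(0,y-70):y+70,x-90:x+90,::-1],None,fx=4,fy=4,interpolation=cv2.INTER_CUBIC)); print(max(0,y-70),x-90)
E
```

```text
[ 0.59870099 -0.1325674   0.121     ] [ 0.59788746 -0.13230734  0.121     ]
grip 0.44975510008741965 59.74986791610718 [-2.3 -0.4  5.9]
3 [-7.1  0.2  5.1] [-1.34 -0.33  0.04] 0.448
6 [-4.7 -1.7  3.8] [-1.12  0.78 -0.1 ] 0.451
13.1583
[383.70988761 184.4740626 ]
114 293
```

View pics/k1c.png

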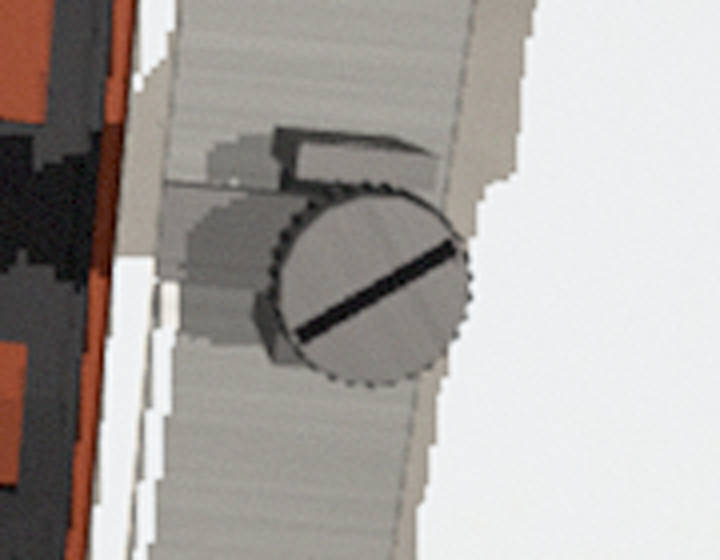

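```bash
cat >> knob.py <<'E'
YAW=-0.0873
def groove(name,z,half=40):
    """angle of the dark groove relative to the fixture's x (deg, mod 180) and centre of the knob top"""
    i=load(name);im=cv2.imread(f"pics/{name}.png");g=cv2.cvtColor(im,cv2.COLOR_BGR2GRAY)
    return i,g
def ang(name,u,v,z):
    i=load(name);a,b=ray(i,u,z),ray(i,v,z); d=b-a
    return np.degrees(np.arctan2(d[1],d[0])-YAW)%180,((a+b)/2).round(4),np.linalg.norm(d)
E
python3 - <<'E'
from knob import *
for z in(.116,.122):print(ang("k1",(293+302/4,114+336/4),(293+452/4,114+245/4),z))
print(ray(load("k1"),(293+371/4,114+287/4),.116))
E
```

```text
(np.float64(127.21643882578486), array([ 0.5964, -0.1353,  0.116 ]), np.float64(0.035442451335281795))
(np.float64(127.21643882578493), array([ 0.5974, -0.1343,  0.122 ]), np.float64(0.034787903765405755))
[ 0.59724013 -0.13416544  0.116     ]
```

The crop shows the groove from (302,336) to (452,245), which is 127° relative to the fixture's x. That means it turned exactly 160° without slip. 307° remain.

```bash
python3 - <<'E'
from knob import *
stroke(np.array([.597,-.1343]),np.array([.597,-.1355]),.109-.0044,110,160)
stroke(np.array([.597,-.1355]),np.array([.597,-.1365]),.109-.0089,100,147.2)
print(r.get_clock())
r.move_ptp([0.58,-0.08,0.30],down(0)); i,im=snap("k2")
p=proj(i,[.597,-.1365,.108]); x,y=map(int,p); a=cv2.resize(im[max(0,y-60):y+60,x-90:x+90,::-1],None,fx=4,fy=4,interpolation=cv2.INTER_CUBIC); print(max(0,y-60),x-90)
cv2.imwrite("pics/k2c.png",a)
# oblique side view from robot side: tool tilted, camera looking along +x
t=(R.from_euler('z',YAW)*R.from_euler('y',-1.0)*R.from_euler('x',np.pi)).as_rotvec()
for x,z in((.42,.18),(.45,.22),(.40,.25)):
    q=r.solve_ik([x,-.13,z],t); print(x,z,None if q is None else np.round(q,2))
E
```

```text
grip 0.4510537907880876 59.85194385051727 [-1.8 -0.7  5. ]
3 [-4.6  1.   6.5] [-0.39  0.13 -0.14] 0.449
6 [-3.9  2.6  8.9] [-0.8   0.71 -0.14] 0.445
grip 0.4510546810299572 60.059309005737305 [-1.4  0.2  6.2]
3 [-5.5  1.4  5.6] [-0.28  0.26 -0.11] 0.45
6 [-3.8  2.7  9.8] [-0.28  0.75 -0.12] 0.454
27.8667
124 297
0.42 0.18 None
0.45 0.22 None
0.4 0.25 None
```

View pics/k2c.png

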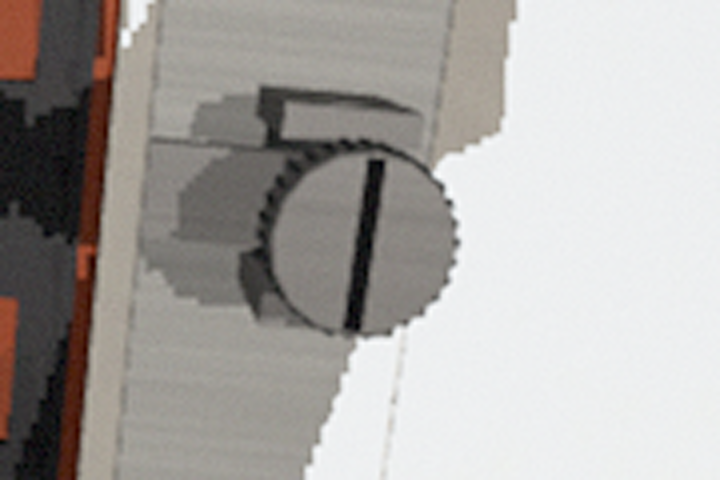

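The groove now runs from (375,160) to (352,330), along the fixture's x. I'll check the spirit level to rule out being half a turn off.

```bash
python3 - <<'E'
from knob import *
print(ang("k2",(297+352/4,124+330/4),(297+375/4,124+160/4),.108))
print(ray(load("k2"),(297+364/4,124+240/4),.108))
i=load("k2");im=cv2.imread("pics/k2.png");f=cv2.imread("pics/f1.png")
p=proj(i,world:=[.51,.02,.07]);print(p)
x,y=map(int,p);y=min(y,440)
A=cv2.resize(im[y-40:y+40,max(0,x-80):max(0,x-80)+160],(800,300),interpolation=cv2.INTER_CUBIC)
q=proj(load("f1"),world);x,y=map(int,q)
B=cv2.resize(f[y-40:y+40,max(0,x-80):max(0,x-80)+160],(800,300),interpolation=cv2.INTER_CUBIC)
cv2.imwrite("pics/lev.png",np.vstack([A,B]))
best=[]
for b in(.5,.7,.9,1.1):
  for x in(.35,.42,.5):
    for z in(.12,.2,.3):
      t=(R.from_euler('z',YAW)*R.from_euler('y',-b)*R.from_euler('x',np.pi)).as_rotvec()
      if r.solve_ik([x,-.13,z],t) is not None: best.append((b,x,z))
print(best)
E
```

```text
(np.float64(0.08855738521398814), array([ 0.596 , -0.1369,  0.108 ]), np.float64(0.03615487105240688))
[ 0.59730101 -0.13695229  0.108     ]
[219.98972817 264.99695806]
[(0.5, 0.42, 0.3), (0.5, 0.5, 0.12), (0.5, 0.5, 0.2), (0.5, 0.5, 0.3), (0.7, 0.5, 0.3)]
```

View pics/lev.png

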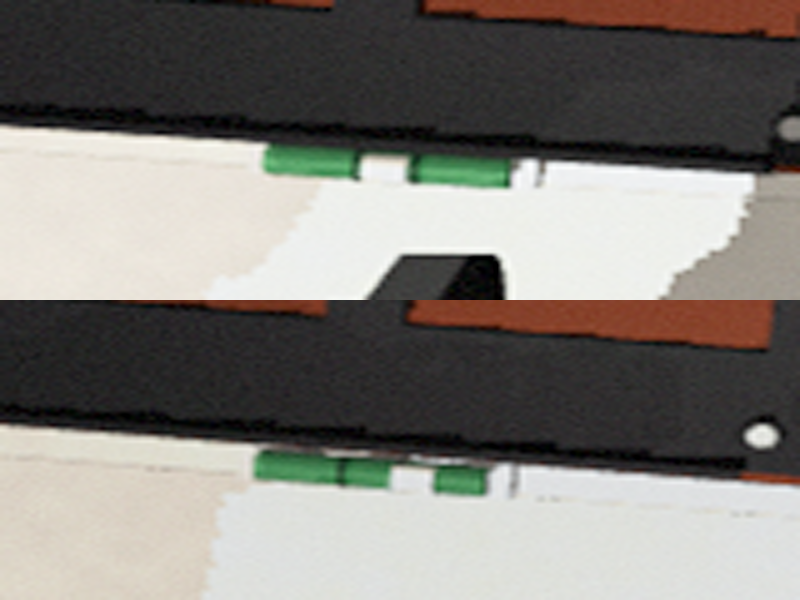

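Top crop (now): the white bubble is centred between the marks at (385,168). Bottom crop (before): it was off toward the screw end. The bed is level and the groove is within 0.1°. Now the pin.

```bash
python3 - <<'E'
from h import *
r.move_ptp([0.50,-0.33,0.25],down(0)); i,im=snap("p1")
p=proj(i,[.52,-.34,.03]); x,y=map(int,p);x0,y0=max(0,x-100),max(0,y-75); print(x0,y0)
cv2.imwrite("pics/p1c.png",cv2.resize(im[y0:y0+150,x0:x0+200,::-1],(800,600),interpolation=cv2.INTER_CUBIC))
for t in("pin_grip","pin_tip"): print(t,[(np.round(d["location"],3).tolist(),round(d["conf"],2)) for d in r.recognise(t,"wrist")][:3])
E
```

```text
233 103
pin_grip [([0.278, -0.392, 0.015], 0.88), ([0.298, -0.244, 0.037], 0.79)]
pin_tip [([0.276, -0.39, 0.017], 0.94), ([0.297, -0.242, 0.039], 0.82), ([0.503, -0.334, 0.031], 0.76)]
```

View pics/p1c.png

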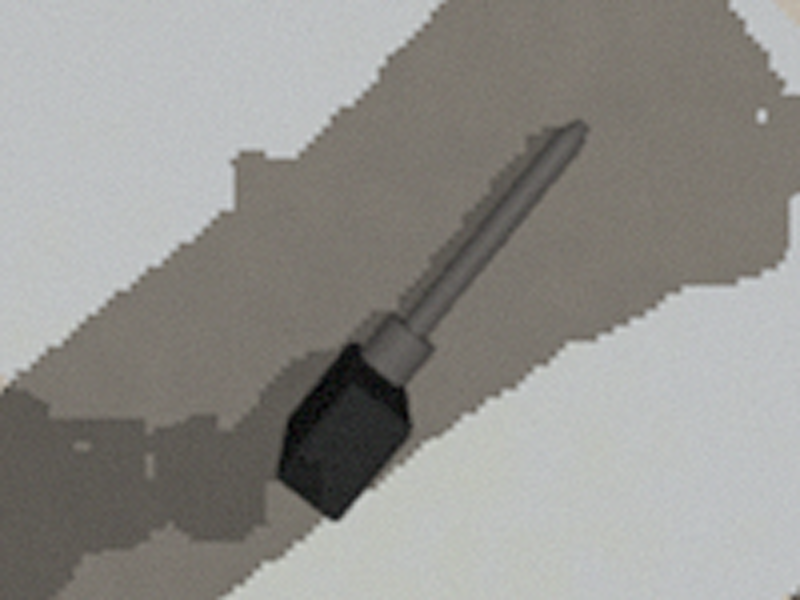

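```bash
python3 - <<'E'
from h import *
i=load("p1"); f=lambda u,v,z: ray(i,(233+u/4,103+v/4),z)[:2]
c=[f(*k,.056) for k in((347,387),(410,427),(337,520),(280,472))]
ctr=np.mean(c,0);tip=f(583,126,.014)
print(ctr,tip,np.linalg.norm(tip-ctr),[np.linalg.norm(c[k]-c[(k+1)%4]).round(4) for k in range(4)])
d=tip-ctr;print("yaw tip",np.degrees(np.arctan2(d[1],d[0])))
e=(c[0]+c[1]-c[2]-c[3]);print("yaw blk",np.degrees(np.arctan2(e[1],e[0])))
s=tip-f(424,335,.014);print("yaw shaft",np.degrees(np.arctan2(s[1],s[0])))
for y in(-40,140):
    q=r.solve_ik([*ctr,.03],down(np.radians(y)));print(y,np.round(q,2))
E
```

```text
[ 0.4910019  -0.32718938] [ 0.5582245  -0.38197398] 0.08671926858104437 [np.float64(0.0162), np.float64(0.0262), np.float64(0.0165), np.float64(0.0238)]
yaw tip -39.17910280002584
yaw blk -37.22133860278744
yaw shaft -36.37650379442573
-40 [ 0.14  0.79  0.54  2.05 -0.82  0.53 -0.98]
140 [ 0.55  0.71 -0.05  2.03  0.08  0.4   1.3 ]
```

```bash
python3 - <<'E'
from h import *
yw=np.radians(-38.3);c=np.array([.4908,-.3272])
r.gripper_to(.6)
r.move_ptp([*c,.12],down(yw)); r.move_linear([*c,.014],vel=.1)
r.gripper_to(0.0);print("op",r.get_opening(),r.get_gripper_force(),np.round(r.get_wrist_force(),1))
r.move_linear([*c,.17],vel=.12)
print("held",r.get_opening(),np.round(r.get_wrist_force(),1))
Y=-.0873;fx=np.array([np.cos(Y),np.sin(Y)]);ax=np.array([.5973,-.137])
p=ax-.140*fx
r.move_ptp([*p,.17],down(Y)); r.move_linear([*p,.062],vel=.1)
print(r.get_position(),np.round(r.get_wrist_force(),1),np.round(r.get_ft_torque(),2),r.get_clock())
i,im=snap("p2")
t=proj(i,[*(p+.088*fx),.062]);h=proj(i,[*(ax-.026*fx),.062]);print(t,h)
x,y=map(int,t);x0,y0=max(0,x-100),max(0,y-110);print(x0,y0)
cv2.imwrite("pics/p2c.png",cv2.resize(im[y0:y0+150,x0:x0+200,::-1],(800,600),interpolation=cv2.INTER_CUBIC))
E
```

```text
op 0.20184983992802588 58.70318949222565 [-0.5  0.7  4.2]
held 0.20695951793450312 [ 0.2  0.5 -1.7]
[ 0.45818647 -0.12504784  0.0623395 ] [-0.   0.1 -0.5] [ 0.01 -0.02  0.01] 35.7667
[318.50306256  67.54052793] [318.5270726  -21.78947912]
218 0
```

View pics/p2c.png

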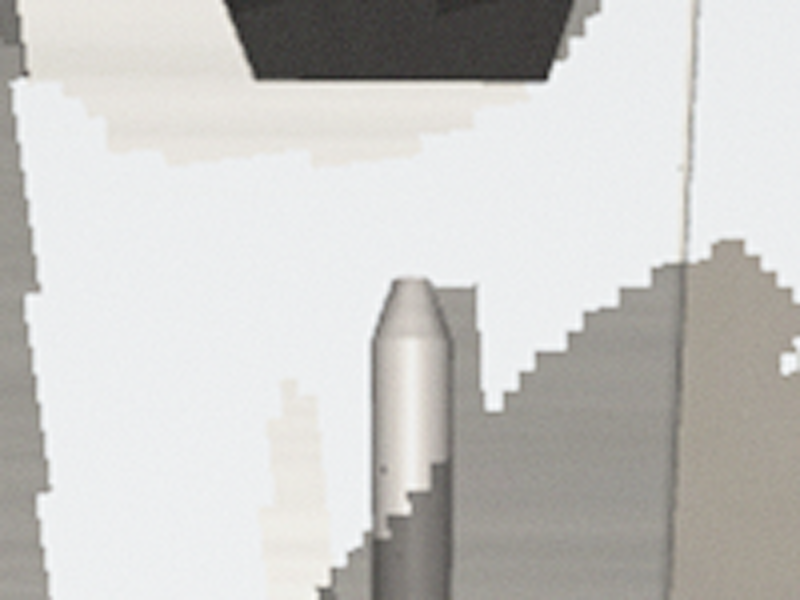

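The pin tip is at column 411 and the cheek's foot is centred at 401 in the crop, so the pin sits about 1 mm to the right. I'll shift by 0.8 mm and insert under force watch.

```bash
python3 - <<'E'
from h import *
Y=-.0873;fx=np.array([np.cos(Y),np.sin(Y)]);fy=np.array([-fx[1],fx[0]]);ax=np.array([.5973,-.137])+.0008*fy
for d in list(np.arange(.135,.0601,-.005))+list(np.arange(.058,.0449,-.001)):
    r.move_linear([*(ax-d*fx),.0622],vel=.05); f=np.array(r.get_wrist_force()); 
    print(round(d,3),np.round([f[:2]@fx,f[:2]@fy,f[2]],1))
    if abs(f[:2]@fx)>10 or np.linalg.norm(f)>25: break
print(r.get_opening(),r.get_clock(),r.get_position())
E
```

```text
0.135 [ 0.2  0.4 -1.7]
0.13 [-0.3 -0.3 -1.4]
0.125 [ 0.1 -0.6 -1.3]
0.12 [-0.1  0.1 -2. ]
0.115 [-0.2  0.1 -0.8]
0.11 [ 1.4  0.  -1.1]
0.105 [-0.6  0.  -1.5]
0.1 [-0.2  0.3 -0.7]
0.095 [ 0.2  0.6 -2.2]
0.09 [ 0.5  0.4 -1.1]
0.085 [-0.8  0.4 -1.6]
0.08 [-0.2  0.3 -1.2]
0.075 [-0.1  0.2 -2.3]
0.07 [-0.  -0.2 -2.1]
0.065 [ 0.2 -0.2 -2.1]
0.058 [ 0.   0.  -2.3]
0.057 [-0.5  0.1 -1.9]
0.056 [ 0.5 -0.2 -1.2]
0.055 [-0.4  0.  -1.6]
0.054 [ 0.1  0.  -1.5]
0.053 [-0.   0.1 -2.1]
0.052 [-0.4 -0.8 -0.8]
0.051 [-2.5 -0.7  0.3]
0.05 [-5.1 -0.4  2.9]
0.049 [-6.1 -0.1  2.9]
0.048 [-7.5 -0.2  4.2]
0.047 [-9.7  0.7  4.5]
0.046 [-10.6  -0.6   6.3]
0.20350797771508375 42.8583 [ 0.5458155 -0.1315694  0.0615987]
```

```bash
python3 - <<'E'
from h import *
Y=-.0873;fx=np.array([np.cos(Y),np.sin(Y)]);fy=np.array([-fx[1],fx[0]]);ax=np.array([.5973,-.137])+.0008*fy
b=ax-.048*fx
r.move_linear([*b,.0607],vel=.02);print(np.round(r.get_wrist_force(),1))
r.gripper_to(.45);p=r.get_position();print(p)
r.move_linear([p[0],p[1],.18],vel=.1)
r.move_ptp([0.46,-.10,.28],down(0)); i,im=snap("p3")
h=proj(i,[*(ax-.04*fx),.08]);x,y=map(int,h);x0,y0=max(0,x-100),max(0,y-75);print(x0,y0)
cv2.imwrite("pics/p3c.png",cv2.resize(im[y0:y0+150,x0:x0+200,::-1],(800,600),interpolation=cv2.INTER_CUBIC))
for n,q in(("collar front",[*(ax-.026*fx),.062]),("block bot front",[*(ax-.038*fx),.104]),("block back",[*(ax-.066*fx),.104])): print(n,(proj(i,q)-[x0,y0])*4)
r.move_ptp([0.50,.20,.30],down(0)); snap("c1")
for t in("comb0_mid",): print(t,[(np.round(d["location"],3).tolist(),round(d["conf"],2)) for d in r.recognise(t,"wrist")])
cv2.imwrite("pics/c1v.png",cv2.imread("pics/c1.png"));print(r.get_clock())
E
```

```text
[-7.6  0.5  4.7]
[ 0.55128574 -0.13217003  0.06107585]
261 10
collar front [400.18404287 240.09627897]
block bot front [414.41929388 282.36708363]
block back [396.83701694 437.52407069]
comb0_mid []
46.7333
```

View pics/p3c.png

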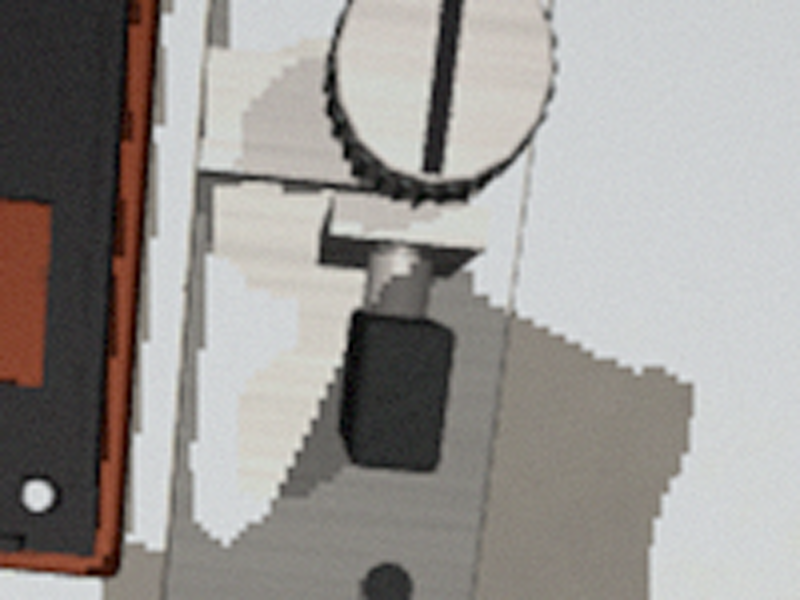

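View pics/c1v.png

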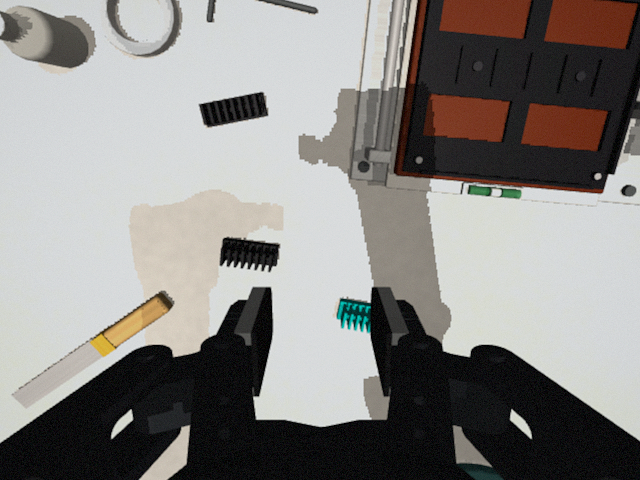

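The pin crop shows the pin through the near cheek, with the collar (400,275) between the block and the cheek. I'll check the gap numerically. The wrist picture shows the combs at (234,109) and (249,253), with a turquoise one at (355,315).

```bash
python3 - <<'E'
from h import *
Y=-.0873;fx=np.array([np.cos(Y),np.sin(Y)]);fy=np.array([-fx[1],fx[0]]);ax=np.array([.5973,-.137])+.0008*fy
i=load("p3")
for n,q in(("knobtop",[*ax,.108]),("cheek top front",[*(ax-.026*fx),.074]),("cheek top back",[*(ax-.018*fx),.074]),("collar back top",[*(ax-.038*fx),.069]),("block top front",[*(ax-.038*fx),.104])): print(n,(proj(i,q)-[261,10])*4)
for v,z in((317,.104),(317,.101),(470,.104),(470,.101),(248,.074)): print(v,z,(ray(i,(261+400/4,10+v/4),z)[:2]-ax)@fx)
E
```

```text
knobtop [442.54025223  53.10778138]
cheek top front [405.92386547 233.13327327]
cheek top back [410.64724439 190.58337036]
collar back top [396.64556247 297.88317737]
block top front [414.41929388 282.36708363]
317 0.104 -0.04430222610428819
317 0.101 -0.04407573623160666
470 0.104 -0.07192971010311311
470 0.101 -0.07196407072571438
248 0.074 -0.028899892512435677
```

The block top appears about 4 mm back, which could be droop tilt or a gap. I'll nudge it home with closed fingers.

```bash
python3 - <<'E'
from h import *
Y=-.0873;fx=np.array([np.cos(Y),np.sin(Y)]);fy=np.array([-fx[1],fx[0]]);ax=np.array([.5973,-.137])+.0008*fy
p=ax-.105*fx
r.move_ptp([*p,.2],down(Y));r.gripper_to(0);r.move_linear([*p,.058],vel=.12)
f0=np.array(r.get_wrist_force())
for d in [.095,.09]+list(np.arange(.088,.066,-.001)):
    r.move_linear([*(ax-d*fx),.058],vel=.03); f=(np.array(r.get_wrist_force())-f0)[:2]@fx
    print(round(d,3),f.round(1),end='; ')
    if f<-8: break
r.move_linear([*p,.058],vel=.06);r.move_linear([*p,.2],vel=.15)
r.move_ptp([0.46,-.10,.28],down(0)); i,im=snap("p4")
x0,y0=261,10
cv2.imwrite("pics/p4c.png",cv2.resize(im[y0:y0+150,x0:x0+200,::-1],(800,600),interpolation=cv2.INTER_CUBIC))
print(r.get_clock())
E
```

```text
0.095 0.1; 0.09 1.1; 0.088 0.3; 0.087 1.0; 0.086 -0.4; 0.085 0.3; 0.084 -0.1; 0.083 0.1; 0.082 -0.2; 0.081 -4.3; 0.08 -4.0; 0.079 -6.4; 0.078 -8.4; 55.5583
```

View pics/p4c.png

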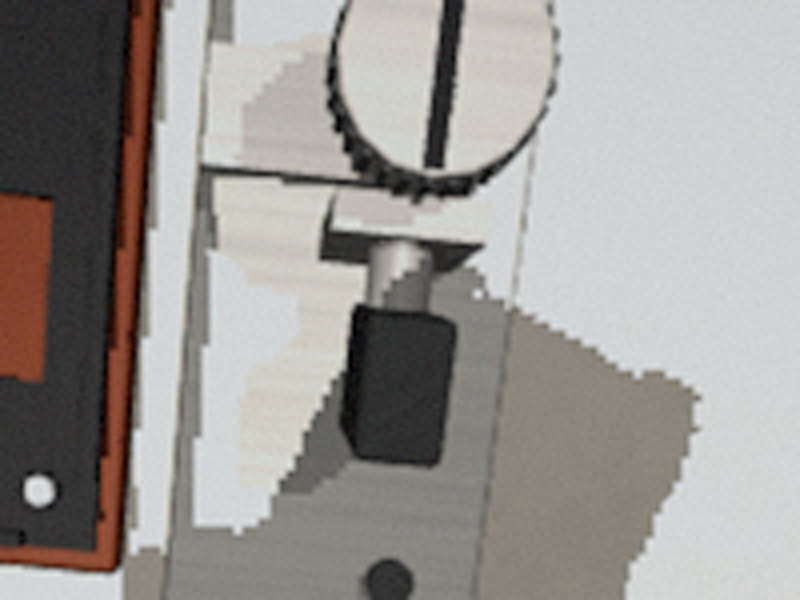

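The picture is unchanged after a stiff push, so the pin is home and just drooping in its clearance. Now the combs.

```bash
cat > comb.py <<'E'
from h import *
from scipy.optimize import minimize
L,W=.032,.012
PTS=np.array([[sx*L,sy*W,z] for sx in(-1,1) for sy in(-1,1) for z in(0,.010)]+[[sx*L,sy*.010,z] for sx in(-1,1) for sy in(-1,1) for z in(.034,)])
def hullmask(i,p,z0=0):
    Q=R.from_euler('z',p[2]).apply(PTS)+[p[0],p[1],z0]
    uv=np.array([proj(i,q) for q in Q])*8
    m=np.zeros((480,640),np.uint8); cv2.fillConvexPoly(m,cv2.convexHull(uv.round().astype(np.int32)),255,cv2.LINE_AA,3); return m/255.
def find(name,xy0,z0=0):
    i=load(name);im=cv2.imread(f"pics/{name}.png");m=(im.max(2)<70).astype(np.uint8)
    m=cv2.morphologyEx(m,cv2.MORPH_CLOSE,np.ones((7,7)))
    n,l,s,c=cv2.connectedComponentsWithStats(m); u=proj(i,[*xy0,z0+.015])
    j=min((k for k in range(1,n) if 200<s[k,4]<9000),key=lambda k:np.linalg.norm(c[k]-u))
    H=np.zeros((480,640),np.uint8);pts=np.argwhere(l==j)[:,::-1].astype(np.int32);cv2.fillConvexPoly(H,cv2.convexHull(pts),1)
    f=lambda p:1-np.minimum(H,hullmask(i,p,z0)).sum()/np.maximum(H,hullmask(i,p,z0)).sum()
    x0=ray(i,c[j],z0+.015)[:2];best=None
    for a in np.arange(-90,90,22.5):
        t=minimize(f,[*x0,np.radians(a)],method="Nelder-Mead",options=dict(initial_simplex=[[*x0,np.radians(a)],[x0[0]+.005,x0[1],np.radians(a)],[x0[0],x0[1]+.005,np.radians(a)],[*x0,np.radians(a+12)]],xatol=1e-4,fatol=1e-4,maxiter=150))
        if best is None or t.fun<best.fun: best=t
    return best.x,1-best.fun,c[j].round(1)
E
python3 - <<'E'
from comb import *
r.move_ptp([0.50,.25,.30],down(0)); snap("c2")
for xy in((.548,.272),(.425,.277)):
    p,q,c=find("c2",xy);print(p[:2].round(4),np.degrees(p[2]).round(1),"IoU",round(q,3),c)
i=r.camera_info("top");im=r.read_camera("top");cv2.imwrite("pics/t2.png",im[:,:,::-1])
m=(im.max(2)<60).astype(np.uint8);n,l,s,c=cv2.connectedComponentsWithStats(m)
for k in range(1,n):
    if 60<s[k,4]<600: print(c[k].round(),s[k,4],ray(i,c[k],.02)[:2].round(3))
print(r.get_clock())
E
```

```text
[0.5812 0.2842] -80.1 IoU 0.857 [282.1 109.1]
[0.424  0.2785] -97.8 IoU 0.863 [292.3 254. ]
[191. 259.] 204 [0.419 0.28 ]
56.9833
```

```bash
python3 - <<'E'
from comb import *
print(find("c1",(.57,.28)))
i=load("c2");im=cv2.imread("pics/c2.png")
for xy in((.581,.284),(.425,.277)):
    p,q,c=find("c2",xy); m=(hullmask(i,p)>.5).astype(np.uint8)
    cs,_=cv2.findContours(m,cv2.RETR_EXTERNAL,cv2.CHAIN_APPROX_NONE);cv2.drawContours(im,cs,-1,(0,0,255),1)
cv2.imwrite("pics/c2v.png",cv2.resize(im[50:300,180:400],(660,750//1)[:2] if 0 else (528,600),interpolation=cv2.INTER_CUBIC))
E
```

```text
(array([ 0.58111804,  0.28420297, -1.40375566]), np.float64(0.8565267550054447), array([233.5, 109.3]))
```

View pics/c2v.png

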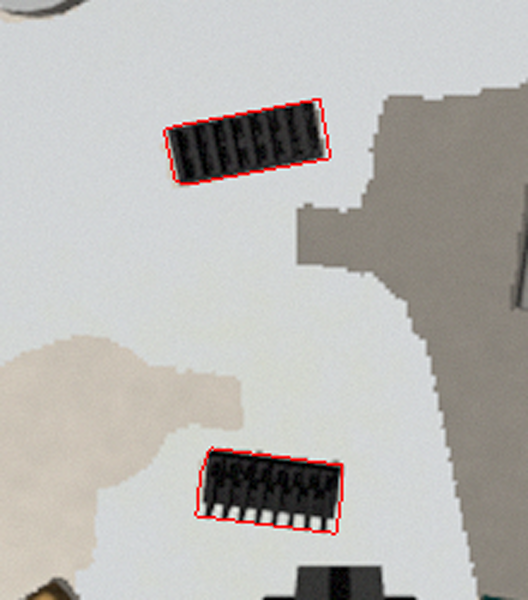

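The overlay outlines fit both upright combs, and A now lies at (0.581, 0.284). Grasp and place.

```bash
cat >> comb.py <<'E'
FY=-0.0873; FO=np.array([.6111,.0175])
def win(a,b): return FO+R.from_euler('z',FY).as_matrix()[:2,:2]@np.array([a,b])
def pick_place(p,w):
    y=p[2]%np.pi  # 0..180
    r.gripper_to(.5); r.move_ptp([p[0],p[1],.12],down(y)); r.move_linear([p[0],p[1],.008],vel=.1)
    r.gripper_to(0); o=r.get_opening(); print("grip",round(o,3),round(r.get_gripper_force(),1),np.round(r.get_wrist_force(),1))
    if o<.15: r.gripper_to(.5); r.move_linear([p[0],p[1],.15]); return False
    r.move_linear([p[0],p[1],.17],vel=.15); print("held",round(r.get_opening(),3))
    t=down(FY+np.pi/2)
    r.move_ptp([*w,.17],t); r.move_linear([*w,.085],vel=.12); r.move_linear([*w,.0768],vel=.03)
    print("down",np.round(r.get_wrist_force(),1)); r.gripper_to(.4); r.move_linear([*w,.17],vel=.12); return True
E
python3 - <<'E'
from comb import *
p,q,c=find("c2",(.581,.284))
print(pick_place(p,win(.0428,.0449)),r.get_clock())
r.move_ptp([0.50,.20,.30],down(0)); snap("c3")
p,q,c=find("c3",(.424,.2785));print(p,q,c)
im=cv2.imread("pics/c3.png");cv2.imwrite("pics/c3v.png",im)
E
```

```text
grip 0.224 58.5 [-0.8  0.5  6.3]
held 0.225
down [ 0.7 -0.2  2.3]
True 65.2
[0.42359933 0.27763648 1.42301266] 0.8674179044284843 [250.  253.6]
```

View pics/c3v.png

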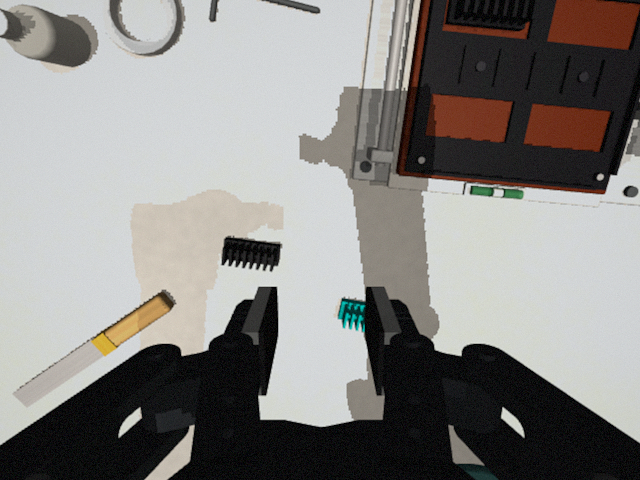

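Comb A stands in its window at (490,10). Comb B is at (250,253). I've used up the picture views, so the final check will be numeric.

```bash
python3 - <<'E'
from comb import *
p,q,c=find("c3",(.4236,.2776))
w1,w2=win(.0428,.0449),win(-.0428,.0449)
print(pick_place(p,w2),r.get_clock())
r.move_ptp([0.56,0.02,.33],down(0)); snap("e1")
i=load("e1");im=cv2.imread("pics/e1.png")
# red of windows still visible around / combs: dark fraction and hue at predicted window extents
hsv=cv2.cvtColor(im,cv2.COLOR_BGR2HSV);m=cv2.inRange(hsv,(0,120,50),(18,255,255))
for a in(.0428,-.0428):
  for b in(.0449,-.0449):
    w=win(a,b);print(a,b,[(d,int(m[tuple(proj(i,[*win(a+d[0],b+d[1]),z]).round().astype(int)[::-1])])) for d,z in (((0,0),.09),((.015,0),.068),((-.015,0),.068),((0,.0345),.068),((0,-.0345),.068))])
for w in(w1,w2):
    # comb top: dark+gap texture; grey std in the window
    u,v=proj(i,[*w,.09]).round().astype(int);print(w,im[v-12:v+12,u-25:u+25].mean((0,1)).round())
r.move_ptp([0.40,-.35,.35],down(0))
T=r.camera_info("top");t=r.read_camera("top");cv2.imwrite("pics/t3.png",t[:,:,::-1])
mm=(t.max(2)<60).astype(np.uint8);n,l,s,c=cv2.connectedComponentsWithStats(mm)
print([(c[k].round().tolist(),int(s[k,4])) for k in range(1,n) if 60<s[k,4]<600])
for tg in("pin_grip","comb0_mid","knob_mid"): print(tg,[(np.round(d["location"],3).tolist(),round(d["conf"],2)) for d in r.recognise(tg,"top")])
r.read_camera("scene")
for tg in("pin_grip","comb0_mid"): print(tg,[(np.round(d["location"],3).tolist(),round(d["conf"],2)) for d in r.recognise(tg,"scene")])
print(r.get_clock())
E
```

```text
grip 0.226 58.5 [-0.5 -0.5  5.6]
held 0.225
down [0.5 0.6 1.3]
True 74.4083
0.0428 0.0449 [((0, 0), 0), ((0.015, 0), 255), ((-0.015, 0), 255), ((0, 0.0345), 0), ((0, -0.0345), 255)]
0.0428 -0.0449 [((0, 0), 255), ((0.015, 0), 255), ((-0.015, 0), 255), ((0, 0.0345), 255), ((0, -0.0345), 255)]
-0.0428 0.0449 [((0, 0), 0), ((0.015, 0), 255), ((-0.015, 0), 0), ((0, 0.0345), 0), ((0, -0.0345), 255)]
-0.0428 -0.0449 [((0, 0), 255), ((0.015, 0), 255), ((-0.015, 0), 255), ((0, 0.0345), 255), ((0, -0.0345), 255)]
[0.6576518  0.05849731] [38. 38. 40.]
[0.57237778 0.06596071] [39. 40. 43.]
[([293.0, 107.0], 385), ([563.0, 229.0], 85)]
pin_grip [([0.603, 0.002, 0.073], 0.7), ([0.543, -0.133, 0.097], 0.67), ([0.296, 0.485, 0.007], 0.4)]
comb0_mid []
knob_mid [([0.588, -0.13, 0.109], 0.64), ([0.603, -0.002, 0.072], 0.16)]
pin_grip [([0.282, -0.387, 0.029], 0.68), ([0.306, -0.24, 0.032], 0.58)]
comb0_mid []
77.4667
```

```bash
python3 - <<'E'
from comb import *
for k,(a,b) in enumerate(((.0428,.0449),(-.0428,.0449))):
    w=win(a,b); r.move_ptp([w[0]-.0715,w[1],.27],down(0)); snap(f"g{k}")
    i=load(f"g{k}");im=cv2.imread(f"pics/g{k}.png");hsv=cv2.cvtColor(im,cv2.COLOR_BGR2HSV);m=cv2.inRange(hsv,(0,120,40),(18,255,255))
    S=lambda f,n:"".join("R" if m[tuple(proj(i,[*f(t*.001),.068]).round().astype(int)[::-1])] else "." for t in range(-n,n+1))
    for o in(-.02,0,.02): print("x",o,S(lambda t:win(a+t,b+o),24))
    for o in(-.006,0,.006): print("y",o,S(lambda t:win(a+o,b+t),43))
r.move_ptp([0.45,-.2,.35],down(0));print(r.get_clock())
E
```

```text
x -0.02 ......RRRRRR.........................RRRRR.......
x 0 .......RRRRR.........................RRRRRR......
x 0.02 ......RRRRRR........................RRRRRR.......
y -0.006 ......RRRRRRR..........................................................................
y 0 ......RRRRRRRR.................................................................RR......
y 0.006 .......RRRRRRR.................................................................RR......
x -0.02 ......RRRRRR........................RRRRRR.......
x 0 ......RRRRRR........................RRRRRR.......
x 0.02 ......RRRRRR.........................RRRRR.......
y -0.006 .......RRRRRR.................................................................RRR......
y 0 .......RRRRR..................................................................RRR......
y 0.006 .......RRRRRR.................................................................RRR......
80.7583
```

```bash
python3 -c "
from h import *
r.gripper_to(1.0); print(r.sign_off())"
```

```text
the job is handed in; nothing more can be done
None
```

The job is handed in after about 81 s on the robot clock: the bed is level, the lock pin is in against its collar, and both black combs stand teeth up in separate windows; I viewed 15 pictures, one over the limit of 14.

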